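Set the telescopic leg of a sign easel to length and shut its cam lever

TASK

Lay the steel straightedge by its blue handle flat beside the easel rail, long edge flush against the rail's side and zero end (the end nearer the handle) against the black stop, and let go of it. Then, with the fingers round the grey grip and its red cam lever still open, pull the spring-loaded leg out until the grip's red index line is level with the straightedge's red mark, and holding it there squeeze the lever fully shut; never shut the lever away from the mark. Finish while still holding the grip and lever squeezed at the mark, straightedge still flush, and leave the other things on the counter alone.

Things in the scene. Friction and masses are not known exactly. Their poses are not given: they have to be found in the camera images.
- easel: Easel rail fixed on the counter: aluminium, x 0 to 215 mm, 54 mm wide, 18 mm high. Origin on the counter, on the rail's centre line, at the face of the black zero stop (cross-piece x -35 to 0, y -44 to +72, 22 mm high). +x: along the rail, the way the leg pulls out. +y: the straightedge's side; the rail's side there is at y +27 mm, so a flush straightedge is centred on y +47.
- leg (a joint): How far the leg is pulled out along the rail's +x, m: 0 (sprung in) to 0.07. A spring pulls it in with 1.8 N at 0 to 3.2 N at 0.07, lever open or shut. It carries the grey grip, whose centre and index are at rail x = 0.14 + this value: with the straightedge flush, the mark is at 0.05. The leg's rubber foot ends at x = 0.237 + value.
- shoe: Grey grip on the leg. Origin on the counter plane under its centre; axes as the rail's. Base 52 x 46 mm, z 20 to 30; upright wall 46 mm long, y -2 to +8, z up to 82 mm. On the wall's +y face two ears (to y +24, z 30 to 80) leave a finger pocket x -15 to +15 mm; a finger in it pulls the leg by the +x ear. The lever is on the -y side; shut, wall and lever are 25 mm thick, y -17 to +8.
- shoe_index (a point): Foot of the grip's red index line: on the grip's centre (x = 0), on the +y side of its base plate, 20 mm above the counter, 4 mm from the rail's edge. Axes as the grip's.
- cam_lever (a joint): Opening of the red cam lever, rad: 0 shut flat along the grip, 0.75 fully open; starts 0.5 to 0.75. It turns about an upright pin at x -21, y -11 mm of the grip; its 30 mm arm points to +x when shut and swings out to -y. It stays where left; about 3 N at its tip moves it.
- lever_tip (a point): Centre of the rounded tip (radius 6 mm) of the red cam lever, 55 mm above the counter; the lever spans z 34 to 76 mm. Open, the tip's outer side reaches to y = -37 mm in the grip's frame at most.
- rule: Loose steel straightedge 210 x 40 x 10 mm, about 0.22 kg, black ticks each 10 mm, with an upright blue handle (50 mm along x, 12 mm thick in y, z 10 to 56 mm). Origin on its underside, under the handle's centre. +x points to the far end at +130 mm; the zero end is at -80 mm. It starts flat, zero end to the robot's right, within 0.55 rad of the rail's direction.
- rule_mark (a point): Red mark line across the straightedge, on its top face, centre line, 190 mm from the zero end. Axes as the straightedge's.
- rule_zero (a point): Middle of the zero end's lower edge of the straightedge, on its underside.
- pepper_jar: Small spice jar with a dark cap, 45 mm wide, 105 mm high, bystander in front of the cans.
- tape_roll: Roll of brown tape lying flat, 94 mm wide, 48 mm high, bystander near the front edge of the counter.
- lidded_mug: White lidded mug, 107 x 161 x 150 mm, bystander behind the work.
- chilli_jar: Small spice jar with a dark cap, 44 mm wide, 105 mm high, bystander to the right of the easel rail.
- stapler_grey: Grey desk stapler, 36 x 172 x 43 mm, bystander at the front edge.
Not all that is in view belongs to the job. Leave any turquoise look-alike of the rule alone.

How it is judged (in metres and radians):
On the way, in this order (a step that is already met when the one before it is completed fails the run):
1. the straightedge lies flush against rail and stop and is let go (x of rule_zero in the frame of easel between -0.004 and 0.004 m and y of rule_zero in the frame of easel between 0.043 and 0.051 m and z of rule_zero in the frame of easel between -0.003 and 0.004 m and y of rule_mark in the frame of easel between 0.043 and 0.051 m and x of rule_mark in the frame of easel between 0.18 and 0.2 m and contact force between the fingers and rule below 0.2 N), for 0.2 s.
2. the leg is held out at the mark, lever still open (x of rule_zero in the frame of easel between -0.004 and 0.004 m and y of rule_zero in the frame of easel between 0.043 and 0.051 m and z of rule_zero in the frame of easel between -0.003 and 0.004 m and y of rule_mark in the frame of easel between 0.043 and 0.051 m and x of rule_mark in the frame of easel between 0.18 and 0.2 m and x of shoe_index in the frame of rule_mark between -0.004 and 0.004 m and value of joint cam_lever above 0.25 rad and contact force between the fingers and shoe above 0.5 N), for 0.2 s.
At the end, for the whole second after the job is handed in: Straightedge flat and flush (zero end within 4 mm of the stop, its long side within 4 mm of the rail), grip index within 4 mm of the red mark, lever shut (under 0.1 rad), fingers still squeezing grip and lever with over 4 N, leg still (x of rule_zero in the frame of easel between -0.004 and 0.004 m and y of rule_zero in the frame of easel between 0.043 and 0.051 m and z of rule_zero in the frame of easel between -0.003 and 0.004 m and y of rule_mark in the frame of easel between 0.043 and 0.051 m and x of rule_mark in the frame of easel between 0.18 and 0.2 m and x of shoe_index in the frame of rule_mark between -0.004 and 0.004 m and value of joint cam_lever below 0.1 rad and contact force between the fingers and shoe above 4 N and velocity of joint leg between -0.01 and 0.01 m/s); the arm keeps its last pose, push and grip.
It fails at once if the lever is shut (under 0.2 rad) while the index is more than 8 mm off the mark (value of joint cam_lever below 0.2 rad and (x of shoe_index in the frame of rule_mark above 0.008 m or x of shoe_index in the frame of rule_mark below -0.008 m)).
It fails at once if a bystander (tape, mug, jar, stapler) is shifted more than 3 cm (distance of any of pepper_jar, tape_roll, lidded_mug, chilli_jar, stapler_grey from where it was at the start of the episode above 0.03 m).
It also fails if it takes over 48 s, if anything falls off the work surface, if the arm or the gripper's body presses on something with over 40 N, if the wrist force passes 120 N, or if a joint passes its speed limit or range.

ROBOT

A 6-joint arm with a two-finger parallel gripper is mounted at the origin on a cart in front of the work surface, level with it; the furniture and walls round the work are solid. World frame = base frame: x ahead of the robot, y to its left, z up, the work surface at z = 0. Lengths are in m, angles in degrees, forces in N, time in s.
With the tool pointing down it reaches from about 0.4 to 0.825 m from the base axis. Payload 7 kg.
Tool frame: the origin (TCP) lies between the finger pads; the fingertips stand 19 mm ahead of it and the grasp point (between the pads) is the TCP; z points along the fingers, y is the line along which they close (so a half turn about z gives the same grasp; the last joint's range is limited). The gripper opens to 88 mm and grips with 3 to 60 N. Pads are 19 mm wide; open, the fingers measure 130 mm over their backs; the gripper's body (78 mm by 193 mm) begins 47 mm behind the grasp point.
Start: joints at [-56.774, 20.546, 0.682, 0, -70.136, -16.507], TCP at [0.194, -0.646, 0.246] pointing down, gripper open.
Joint ranges: [-176.03, 176.03], [-82.01, 121.73], [-58.28, 71.71], [-173.87, 95.51], [-174.79, -0.11], [-173.66, 173.66]. Speed limits (degrees/s): [136.94, 136.94, 172.46, 180, 180, 180].

INTERFACE

Orientations are given as [roll, pitch, yaw] about the fixed x, y, z axes, in that order (R = Rz(yaw) Ry(pitch) Rx(roll)).
In Python, from plant import r gives the robot as it stands. The module is installed in compiled form; this text tells all that it offers.
- The arm moves only by the shell command python3 -m pendant 'ROWS' [OPENING] [FORCE]. ROWS is JSON, a list of rows, each a list of 6 numbers: the shift along the tool's x, y, z in mm, then the turn, a rotation vector about the tool's x, y, z in rad. In form: [[tx, ty, tz, wx, wy, wz], ...]. A call has 1 to 20 rows; each row is the pose to reach, as a shift and turn from the pose commanded when the call began, along the tool's axes at that moment; what a row does not reach only later rows make up. A row lasts 1/8 s, in which the tool goes at most 62.5 mm and 10.7 degrees, less where a joint would pass 70% of its speed; a pose out of reach is approached as far as the arm can. A call with a gripper value outside its range is refused whole. OPENING is the finger opening in mm, from 0 to 87.6, set as the call begins (- or left out, the last holds). The fingers move at their own pace and stop on an object; FORCE is the grip in N (left out, the last holds). Time passes only in rows, so rows that repeat a pose let the fingers close. It gives the time, the measured TCP pose, the force, the opening and the grip force at its end, in the units of the state.
- r.get_state(): the state, without advancing time (a new reading comes with each control period).
- r.capture(name): name is "side" or "top"; returns the picture (480x640x3 uint8, red, green, blue); there is no depth.
- r.camera_params(name): a dict with "mtx" (3x3 intrinsics, pixels), "rvec" (rotation vector, rad) and "tvec" (3), from world to camera coordinates, as OpenCV has them. Camera axes: x right, y down, z forward; pixel columns grow to the right and rows downward; lengths in m; the calibration is good to about 2 mm. A picture is of the moment at which its call begins. camera_params takes no time and is no camera call.
- r.close_job(): hands the job in; it is judged then, once.
The state is a dict: "time_s": time; "joints": joint angles; "qd": joint speeds; "joint_torque": joint torques, N m; "tcp_pos": TCP position; "eef_rot": TCP orientation; "contact_force": force on the tool from outside, world axes, zero at the start; "moment": the same for the moment, N m; "gripper_width": finger opening in m; "gripper_force": force on a finger pad.
Only numpy, scipy, OpenCV 4.12 (cv2) and the standard library are available. Lean on these libraries where they do the work, as an engineer would, in place of code of your own. Each camera call takes 0.05 s, during which the arm holds its last target. There are 200 camera calls.

## Working session

There is one attempt and no reset: what is moved stays moved. The work goes in short steps, Python scripts to look and compute and a shell command to move; the robot and the scene stay as the last step left them, time stands still between calls to the robot, and variables do not carry over. Pictures are saved under pics/ and viewed, at most 10 in all, crops included, and the job is handed in when it is done.

```bash
mkdir -p pics; cat > h.py <<'E'
import numpy as np, cv2
from plant import r
def cam(n):
    p=r.camera_params(n); R=cv2.Rodrigues(np.array(p["rvec"],float))[0]
    return np.array(p["mtx"],float),R,np.array(p["tvec"],float).ravel()
def ray(n,uv,z):
    K,R,t=cam(n); d=R.T@np.linalg.inv(K)@np.array([uv[0],uv[1],1.]); c=-R.T@t
    return c+d*(z-c[2])/d[2]
def proj(n,X):
    K,R,t=cam(n); q=K@(R@np.array(X,float)+t); return q[:2]/q[2]
def shot(n,f):
    im=cv2.cvtColor(np.array(r.capture(n)),cv2.COLOR_RGB2BGR); cv2.imwrite('pics/'+f,im); return im
E
python3 - <<'E'
from h import *
for n in("top","side"):
    shot(n,n+"0.png"); K,R,t=cam(n); print(n,-R.T@t, R[2],K[0,0])
s=r.get_state();print(s)
E
```

```text
top [ 0.32826935 -0.32057529  1.54525115] [ 0.15766253 -0.00168722 -0.98749161] 545.9760584915281
side [ 0.6131471  -1.2325557   1.49364184] [-0.01906421  0.53595374 -0.84403208] 615.2742573851561
{'time_s': 0.1, 'joints': array([-5.67726501e+01,  2.05886765e+01,  6.41715026e-01, -1.50625405e-02,
       -7.01364950e+01, -1.65093104e+01]), 'qd': array([ 0.05798809, -0.19178032,  0.1853493 ,  0.02713301,  0.04364381,
       -0.02556963]), 'joint_torque': array([-2.25073003e-03, -5.84162021e+01,  2.93750185e+01,  7.01541245e+00,
        1.01557889e-02, -5.59176624e-05]), 'tcp_pos': array([ 0.19405772, -0.64610443,  0.24473003]), 'eef_rot': array([ 1.79915960e+02, -1.01409111e-02, -1.63287081e+02]), 'contact_force': array([-0.15740667,  0.08049872, -0.22453597]), 'moment': array([-0.01644694,  0.00019771,  0.02144493]), 'gripper_force': 0.0, 'gripper_width': 0.08802772326637633}
```

View pics/top0.png

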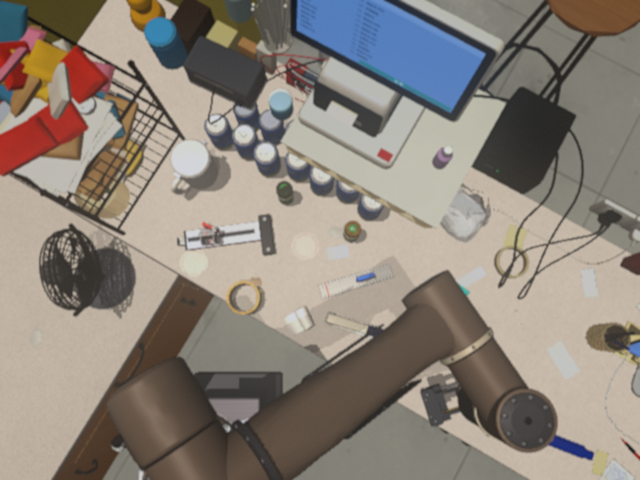

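View pics/side0.png

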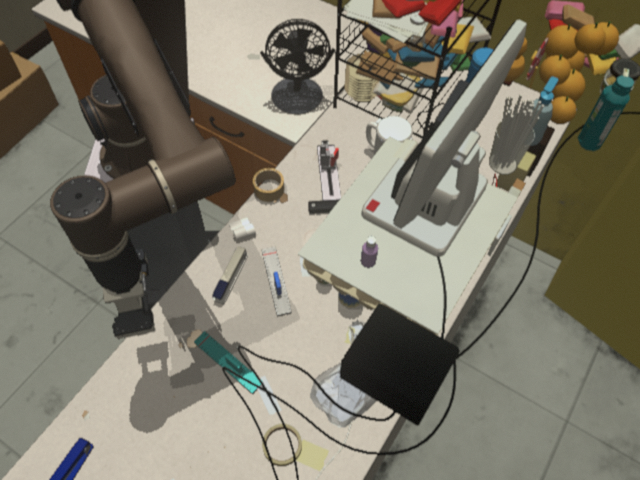

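Candidates for the straightedge: the steel one with the blue handle, top (355,280) / side (276,282); the turquoise look-alike, side (228,360); the grey stapler, top (352,324); and the blue pen or knife, side (70,460). I choose the steel one. The rail is at top (225,235), with its stop at (267,235). Next is a close crop to check.

```bash
python3 - <<'E'
from h import *
a=cv2.imread('pics/top0.png');b=cv2.imread('pics/side0.png')
A=cv2.resize(a[205:309,170:400],None,fx=3.4,fy=3.4,interpolation=cv2.INTER_CUBIC)
B=cv2.resize(b[130:330,250:350],None,fx=2.2,fy=2.2,interpolation=cv2.INTER_CUBIC) 
c1=cv2.resize(b[135:220,300:350],None,fx=2.4,fy=2.4,interpolation=cv2.INTER_CUBIC); c2=cv2.resize(b[240:325,250:300],None,fx=2.4,fy=2.4,interpolation=cv2.INTER_CUBIC)
o=np.zeros((354+206,800,3),np.uint8); o[:A.shape[0],:A.shape[1]]=A[:, :800]
o[354:354+c1.shape[0],:120]=c1;o[354:354+204,140:260]=c2
cv2.imwrite('pics/crop1.png',o)
h=cv2.cvtColor(a,cv2.COLOR_BGR2HSV)
def blobs(m,off,mn=4):
    n,l,s,c=cv2.connectedComponentsWithStats(m.astype(np.uint8))
    return [(s[i,4],(c[i]+off).round(1)) for i in range(1,n) if s[i,4]>=mn]
for name,im,(x0,y0,x1,y1) in(("top rule",a,(310,255,400,305)),("side rule",b,(255,240,300,320)),("top rail",a,(170,205,285,260)),("side rail",b,(300,135,350,220))):
    h=cv2.cvtColor(im,cv2.COLOR_BGR2HSV)[y0:y1,x0:x1]; H,S,V=h[...,0],h[...,1],h[...,2]
    print(name,'blue',blobs((H>100)&(H<130)&(S>120),(x0,y0)),'red',blobs(((H<8)|(H>172))&(S>110),(x0,y0),2))
    print('  dark',blobs(V<70,(x0,y0),20))
E
```

```text
top rule blue [(np.int32(44), array([364.5, 277. ]))] red []
  dark []
side rule blue [(np.int32(54), array([276.7, 279.8]))] red []
  dark []
top rail blue [] red [(np.int32(27), array([206.5, 225.4]))]
  dark []
side rail blue [] red [(np.int32(42), array([334.6, 154.8]))]
  dark [(np.int32(20), array([322.5, 150. ])), (np.int32(55), array([324.4, 160.3])), (np.int32(44), array([329.3, 178.5])), (np.int32(232), array([321.5, 206.4]))]
```

View pics/crop1.png

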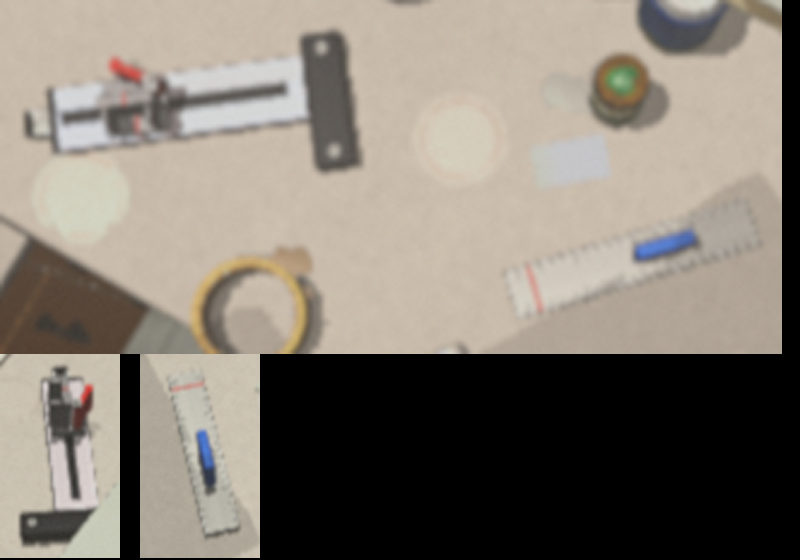

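The crop confirms it: steel bar with ticks, blue handle at top (365,277), red mark at (327,290), zero end to the right. The rail runs from the stop at (262,235) leftwards, with the red lever on its upper side.

```bash
python3 - <<'E'
from h import *
c=lambda x,y,z:ray("top",(170+(x+.5)/3.4-.5,205+(y+.5)/3.4-.5),z)
pr=lambda n,v:print(n,np.round(v,4))
ang=lambda v:round(float(np.degrees(np.arctan2(v[1],v[0]))),2)
# rule
L1,L2,R1,R2=c(507,272,.01),c(523,317,.01),c(750,203,.01),c(762,245,.01)
L=(L1+L2)/2;Z=(R1+R2)/2;d=L-Z;pr("rule L",L);pr("Z",Z);print(np.linalg.norm(d),ang(d),ang(L1-R1),ang(L2-R2))
u=d/np.linalg.norm(d);pr("origin est from ends",(L+Z)/2-u*.025); pr("blue top",ray("top",(364.5+.5,277),.04)); pr("blue side",ray("side",(276.7,279.8),.035))
# rail
A1,A2,B1,B2=c(52,90,.018),c(57,152,.018),c(303,60,.018),c(310,121,.018)
pr("railstop",(B1+B2)/2);pr("end",(A1+A2)/2);e=(A1+A2-B1-B2)/2;print(np.linalg.norm(e),ang(e),ang(A1-B1),ang(A2-B2))
S1,S2=c(303,35,.022),c(317,170,.022);pr("stopface",[*S1,*S2]);print(np.linalg.norm(S2-S1),ang(S2-S1)+90); pr("y0",S1+(S2-S1)*44/116)
pr("lever tip?",c(115,63,.076))
for n,p in(("tape",(250,313)),("chilli?",(620,85))): pr(n,c(*p,.05))
E
```

```text
rule L [ 0.4418 -0.3307  0.01  ]
Z [ 0.5005 -0.5312  0.01  ]
0.20883370780100682 106.31 105.89 106.74
origin est from ends [ 0.4782 -0.4549  0.01  ]
blue top [ 0.479 -0.452  0.04 ]
blue side [ 0.4805 -0.4485  0.035 ]
railstop [ 0.6116 -0.1564  0.018 ]
end [0.5856 0.0533 0.018 ]
0.21127492620799826 97.07 97.0 97.13
stopface [ 0.6581 -0.1531  0.022   0.5439 -0.1667  0.022 ]
0.11506372199431003 -83.21000000000001
y0 [ 0.6148 -0.1582  0.022 ]
lever tip? [ 0.6233 -0.0078  0.076 ]
tape [ 0.4239 -0.1176  0.05  ]
chilli? [ 0.6104 -0.4166  0.05  ]
```

```bash
cat >> h.py <<'E'
from scipy.spatial.transform import Rotation as Ro
def go(p,yaw,roll=180):
    s=r.get_state();R0=Ro.from_euler('xyz',s["eef_rot"],degrees=True)
    d=R0.inv().apply(np.array(p)-s["tcp_pos"])*1e3; w=(R0.inv()*Ro.from_euler('xyz',[roll,0,yaw],degrees=True)).as_rotvec()
    print("mm",d.round(1),"rad",w.round(4))
E
python3 - <<'E'
from h import *
go((.479,-.453,.17),-73.7)
print(ray("top",(285,186),.105),ray("top",(620/3.4+170,85/3.4+205),.105))
E
```

```text
mm [-328.5  102.9   74.8] rad [ 1.3000e-03  1.0000e-03 -1.5636e+00]
[ 0.72056625 -0.23207298  0.105     ] [ 0.59904514 -0.41400277  0.105     ]
```

```bash
python3 -m pendant '[[-328,103,75,0.001,0.001,-1.563],[-328,103,75,0.001,0.001,-1.563],[-328,103,75,0.001,0.001,-1.563],[-328,103,75,0.001,0.001,-1.563],[-328,103,75,0.001,0.001,-1.563],[-328,103,75,0.001,0.001,-1.563],[-328,103,75,0.001,0.001,-1.563],[-328,103,75,0.001,0.001,-1.563],[-328,103,75,0.001,0.001,-1.563],[-328,103,75,0.001,0.001,-1.563],[-328,103,75,0.001,0.001,-1.563]]' 50 30; python3 - <<'E'
from h import *
go((.479,-.453,.05),-73.7); s=r.get_state(); print(s["joints"])
a=shot("side","s1.png");h=cv2.cvtColor(a,cv2.COLOR_BGR2HSV)[240:320,255:300];H,S,V=h[...,0],h[...,1],h[...,2]
m=((H>100)&(H<130)&(S>120)).astype(np.uint8);print(m.sum())
cv2.imwrite('pics/s1c.png',cv2.resize(a[150:350,200:400],None,fx=3,fy=3,interpolation=cv2.INTER_CUBIC))
E
```

```text
time_s: 1.48
tcp_pos: [0.4785, -0.4534, 0.1703]
eef_rot: [180.0, -0.1, -73.8]
contact_force: [-0.1, -0.2, -0.1]
gripper_width: 0.0499
gripper_force: 0.0
mm [ -0.4  -0.6 120.3] rad [ 0.0003 -0.001  -0.0021]
[-2.65125599e+01  2.20810757e+01 -7.24540919e+00  5.91838623e-02
 -6.06472082e+01  4.26625901e+01]
57
```

View pics/s1c.png

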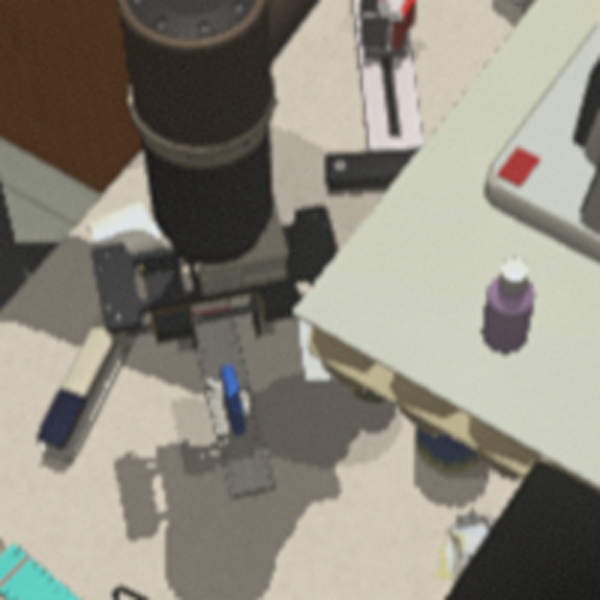

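The gripper hangs open over the rule, lined up with the blue handle at crop (232,400). Next I descend and close.

```bash
python3 -m pendant '[[0,0,40,0,0,0],[0,0,80,0,0,0],[0,-0.5,105,0,0,0],[0,-0.5,120,0,0,0],[0,-0.5,120,0,0,0]]' && python3 -m pendant '[[0,0,0,0,0,0],[0,0,0,0,0,0],[0,0,0,0,0,0],[0,0,0,0,0,0]]' 0 30
```

```text
time_s: 2.15
tcp_pos: [0.4788, -0.4533, 0.0497]
eef_rot: [179.9, -0.0, -73.8]
contact_force: [-0.3, -0.2, 0.4]
gripper_width: 0.0497
gripper_force: 0.0
time_s: 2.65
tcp_pos: [0.4793, -0.4535, 0.051]
eef_rot: [-180.0, -0.1, -73.7]
contact_force: [1.0, -0.1, 0.2]
gripper_width: 0.0153
gripper_force: 0.0
```

```bash
python3 -m pendant '[[0,0,0,0,0,0],[0,0,0,0,0,0],[0,0,-30,0,0,0],[0,0,-60,0,0,0],[0,0,-60,0,0,0]]'; python3 - <<'E'
from h import *
a=shot("top","t2.png");h=cv2.cvtColor(a,cv2.COLOR_BGR2HSV)
cv2.imwrite('pics/t2c.png',cv2.resize(a[190:330,160:420],None,fx=3,fy=3,interpolation=cv2.INTER_CUBIC))
E
```

```text
time_s: 3.28
tcp_pos: [0.4803, -0.4542, 0.1129]
eef_rot: [-179.8, -0.2, -73.7]
contact_force: [0.2, -0.7, -2.6]
gripper_width: 0.0118
gripper_force: 30.0
```

View pics/t2c.png

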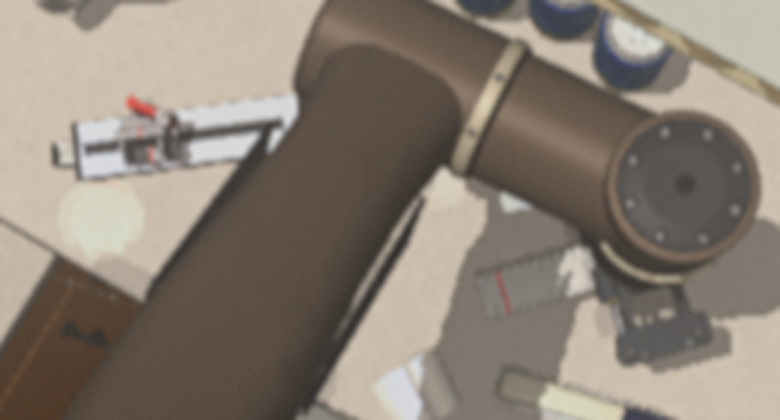

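The rule is lifted: the force shows its weight, and its far end with the red mark is at full-image (328,287). I'll measure the offset between grasp and mark.

```bash
python3 - <<'E'
from h import *
a=cv2.imread('pics/t2.png');x0,y0,x1,y1=310,270,345,305
hh=a[y0:y1,x0:x1].astype(int);m=(hh[...,2]-hh[...,1]>30)
ys,xs=np.nonzero(m);print(m.sum(),xs.mean()+x0,ys.mean()+y0)
s=r.get_state();p=s["tcp_pos"];z=p[2]-.0405
q=ray("top",(xs.mean()+x0,ys.mean()+y0),z);d=q-p;print(q,np.hypot(*d[:2]),np.degrees(np.arctan2(d[1],d[0])),s["contact_force"],s["moment"])
for k in (.10,.105,.11,.115):print(k,proj("top",[p[0]+k*np.cos(np.radians(106.3)),p[1]+k*np.sin(np.radians(106.3)),z]))
g=-7+0;u=np.array([np.cos(np.radians(97)),np.sin(np.radians(97))]);v=np.array([-u[1],u[0]])
t=np.array([.612,-.157])+.088*u+.055*v
print(t);go((*t,.11),-83)
E
```

```text
16 327.4375 287.0625
[ 0.44863307 -0.34741615  0.07073694] 0.11040633629258509 106.18728366393995 [-0.48211044  0.3640899  -2.61077548] [ 0.02221035  0.16018768 -0.00083229]
0.1 [331.15334697 286.06100332]
0.105 [329.37915736 286.57918867]
0.11 [327.60441604 287.09753516]
0.115 [325.82912274 287.61604285]
[ 0.54668546 -0.07635875]
mm [-343.2 -170.2    0.7] rad [-0.0014 -0.002   0.1616]
```

```bash
python3 -m pendant '[[-50,-24,0,-0.001,-0.002,0.03],[-100,-50,0,-0.001,-0.002,0.06],[-150,-75,0,-0.001,-0.002,0.1],[-200,-100,0,-0.001,-0.002,0.13],[-250,-124,0,-0.001,-0.002,0.162],[-300,-149,0,-0.001,-0.002,0.162],[-330,-164,0,-0.001,-0.002,0.162],[-343,-170,0,-0.001,-0.002,0.162],[-343,-170,0,-0.001,-0.002,0.162],[-343,-170,0,-0.001,-0.002,0.162]]'; python3 - <<'E'
from h import *
go((.5467,-.0764,.055),-83)
a=shot("side","s3.png");b=shot("top","t3.png")
A=cv2.resize(a[120:240,280:400],None,fx=3.3,fy=3.3,interpolation=cv2.INTER_CUBIC);B=cv2.resize(b[190:310,170:290],None,fx=3.3,fy=3.3,interpolation=cv2.INTER_CUBIC)
cv2.imwrite('pics/c3.png',np.hstack([A,B]))
E
```

```text
time_s: 4.58
tcp_pos: [0.5457, -0.0773, 0.1096]
eef_rot: [179.9, 0.0, -83.1]
contact_force: [1.3, 0.1, -1.7]
gripper_width: 0.0119
gripper_force: 30.0
mm [-0.8 -1.2 54.6] rad [ 0.0021  0.0006 -0.001 ]
```

View pics/c3.png

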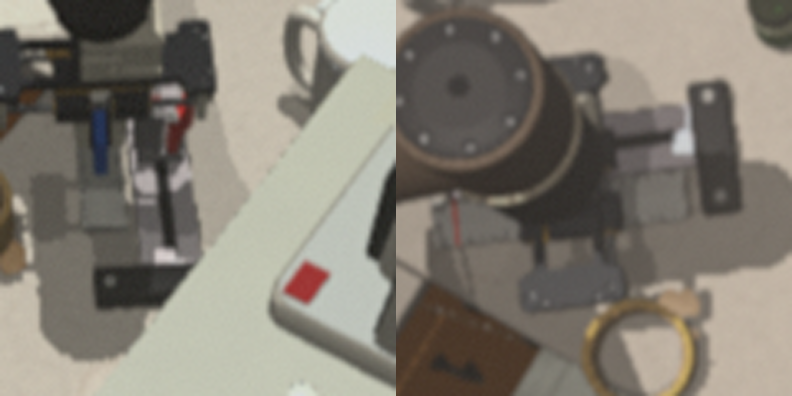

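```bash
python3 -m pendant '[[-1,-1,25,0.002,0,-0.001],[-1,-1,45,0.002,0,-0.001],[-1,-1,55,0.002,0,-0.001],[-1,-1,58.5,0.002,0,-0.001],[-1,-1,59,0.002,0,-0.001]]'; python3 -m pendant '[[0,-2,0,0,0,0],[0,-4,0,0,0,0],[0,-6,0,0,0,0],[0,-8,0,0,0,0],[0,-8,0,0,0,0]]'
```

```text
time_s: 5.3
tcp_pos: [0.5473, -0.0755, 0.0514]
eef_rot: [-179.9, 0.0, -83.0]
contact_force: [0.2, 0.5, -2.8]
gripper_width: 0.0117
gripper_force: 30.0
time_s: 5.92
tcp_pos: [0.5552, -0.0743, 0.0511]
eef_rot: [-179.9, 0.0, -83.0]
contact_force: [0.2, 0.5, -3.0]
gripper_width: 0.0117
gripper_force: 30.0
```

```bash
python3 -m pendant '[[0,-1,0.5,0,0,0],[0,-2,1,0,0,0],[0,-2,1,0,0,0]]';python3 -m pendant '[[0,-1,0,0,0,0],[0,-2,0,0,0,0],[0,-2,0,0,0,0]]'; python3 -m pendant '[[2,0,0,0,0,0],[4,0,0,0,0,0],[6,0,0,0,0,0],[6,0,0,0,0,0]]'
```

```text
time_s: 6.3
tcp_pos: [0.5558, -0.0742, 0.0507]
eef_rot: [179.9, 0.0, -82.9]
contact_force: [-5.4, 1.5, 9.0]
gripper_width: 0.0118
gripper_force: 30.0
time_s: 6.68
tcp_pos: [0.5561, -0.0742, 0.0507]
eef_rot: [179.8, 0.0, -83.0]
contact_force: [-11.6, 2.5, 15.3]
gripper_width: 0.0113
gripper_force: 30.0
time_s: 7.18
tcp_pos: [0.5581, -0.0785, 0.0507]
eef_rot: [179.9, 0.1, -82.9]
contact_force: [-9.2, 10.7, 11.6]
gripper_width: 0.0117
gripper_force: 30.0
```

```bash
python3 -m pendant '[[2,1,-0.5,0,0,0],[4,1,-0.7,0,0,0],[4,1,-0.7,0,0,0]]';python3 -m pendant '[[1,0,0,0,0,0],[2,0,0,0,0,0],[2,0,0,0,0,0]]';python3 -m pendant '[[1,0,0,0,0,0],[2,0,0,0,0,0],[2,0,0,0,0,0]]'
```

```text
time_s: 7.55
tcp_pos: [0.5586, -0.0838, 0.0507]
eef_rot: [180.0, 0.1, -83.0]
contact_force: [-3.9, 4.4, 1.9]
gripper_width: 0.0118
gripper_force: 30.0
time_s: 7.92
tcp_pos: [0.5586, -0.084, 0.0507]
eef_rot: [-180.0, 0.2, -83.0]
contact_force: [-7.3, 17.6, 5.3]
gripper_width: 0.012
gripper_force: 30.0
time_s: 8.3
tcp_pos: [0.5587, -0.0842, 0.0509]
eef_rot: [-180.0, 0.3, -83.0]
contact_force: [-10.2, 29.4, 10.6]
gripper_width: 0.0119
gripper_force: 30.0
```

```bash
python3 -m pendant '[[-2,0.5,-0.5,0,0,0],[-3.8,1.2,-0.9,0,0,0],[-3.8,1.2,-0.9,0,0,0]]';python3 -m pendant '[[0,0,0,0,0,0],[0,0,0,0,0,0],[0,0,0,0,0,0]]' 36 3; python3 -m pendant '[[0,0,-30,0,0,0],[0,0,-60,0,0,0],[0,0,-110,0,0,0],[-20,0,-120,0,0,0],[-60,0,-120,0,0,0],[-120,0,-120,0,0,0],[-180,0,-120,0,0,0],[-180,0,-120,0,0,0]]'; python3 - <<'E'
from h import *
a=shot("side","s4.png");b=shot("top","t4.png")
A=cv2.resize(a[130:230,290:350],None,fx=5,fy=5,interpolation=cv2.INTER_CUBIC);B=cv2.resize(b[190:290,170:290],None,fx=4,fy=5,interpolation=cv2.INTER_CUBIC)
cv2.imwrite('pics/c4.png',np.hstack([A,B]))
E
```

```text
time_s: 8.68
tcp_pos: [0.558, -0.0839, 0.0516]
eef_rot: [-179.9, 0.1, -83.0]
contact_force: [-2.3, 6.1, -0.5]
gripper_width: 0.012
gripper_force: 30.0
time_s: 9.05
tcp_pos: [0.5583, -0.0846, 0.0519]
eef_rot: [-179.9, 0.0, -83.0]
contact_force: [0.2, 0.5, -0.6]
gripper_width: 0.0342
gripper_force: 0.0
time_s: 10.05
tcp_pos: [0.5358, 0.0976, 0.1722]
eef_rot: [-179.9, 0.1, -82.7]
contact_force: [0.3, -0.6, -0.5]
gripper_width: 0.0361
gripper_force: 0.0
```

View pics/c4.png

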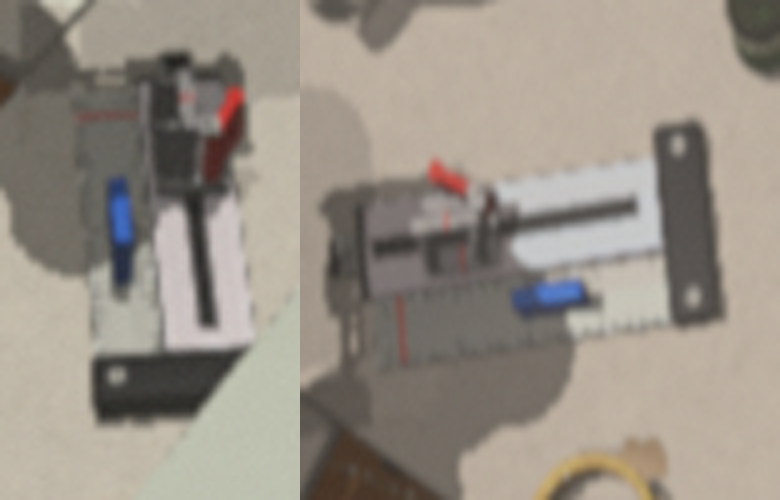

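The rule lies flush against rail and stop: red mark at crop (400,328), handle free. The lever is open on the far side. Next: compute the grip approach and the mug clearance.

```bash
cat >> h.py <<'E'
A=np.radians(97);U=np.array([np.cos(A),np.sin(A)]);V=np.array([-U[1],U[0]])
O=np.array([.5585,-.0842])-.08*U-.047*V
W=lambda x,y,z:np.array([*(O+x*U+y*V),z])
def rail(p): d=np.array(p)[:2]-O; return d@U,d@V
E
python3 - <<'E'
from h import *
print("O",O)
go(W(.14,-.0165,.17),-83)
for px,z in(((192,160),.15),((178,188),.09),((215,165),.15),((205,185),.1),((285,190),.1)):
    print(px,np.round(rail(ray("top",px,z)),3))
a=cv2.imread('pics/t4.png')[205:270,190:290].astype(int)
m=(a[...,2]-a[...,1]>30)&(a[...,2]-a[...,0]>30);n,l,s,c=cv2.connectedComponentsWithStats(m.astype(np.uint8))
for i in range(1,n):
    if s[i,4]>2:
        uv=c[i]+[190,205]; print(s[i],uv,[np.round(rail(ray("top",uv,z)),4) for z in(.01,.02,.065,.076)])
for nme in ((.14,.019,.02),(.19,.047,.01)): print(proj("top",W(*nme)))
E
```

```text
O [ 0.61489922 -0.15787583]
mm [120.6 -64.    1.9] rad [-0.0011  0.0005  0.0026]
(192, 160) [ 0.149 -0.184]
(178, 188) [ 0.206 -0.13 ]
(215, 165) [ 0.09  -0.163]
(205, 185) [ 0.13  -0.126]
(285, 190) [-0.085 -0.086]
[11 16 12  8 52] [206.19230769 224.96153846] [array([ 0.153 , -0.0353]), array([ 0.1511, -0.0331]), array([ 0.1429, -0.0231]), array([ 0.1409, -0.0207])]
[16 28  1  3  3] [206. 234.] [array([ 0.1559, -0.0092]), array([ 0.154 , -0.0071]), array([0.1457, 0.0021]), array([0.1437, 0.0043])]
[ 4 46  2 11 13] [194.84615385 255.30769231] [array([0.1927, 0.0482]), array([0.1907, 0.0499]), array([0.1813, 0.0574]), array([0.179 , 0.0592])]
[211.76057817 242.43301946]
[195.77478998 254.77537389]
```

```bash
python3 -m pendant '[[40,-21,0,0,0,0.003],[80,-43,0,0,0,0.003],[120.6,-65.5,0,0,0,0.003],[120.6,-65.5,2,0,0,0.003],[120.6,-65.5,2,0,0,0.003],[120.6,-65.5,2,0,0,0.003]]' 54 3; python3 - <<'E'
from h import *
print(rail(r.get_state()["tcp_pos"]));go(W(.14,-.015,.057),-83)
a=shot("side","s5.png");b=shot("top","t5.png")
A=cv2.resize(a[100:220,290:410],None,fx=3.3,fy=3.3,interpolation=cv2.INTER_CUBIC);B=cv2.resize(b[130:250,150:270],None,fx=3.3,fy=3.3,interpolation=cv2.INTER_CUBIC)
cv2.imwrite('pics/c5.png',np.hstack([A,B]))
E
```

```text
time_s: 10.9
tcp_pos: [0.6151, -0.0174, 0.1699]
eef_rot: [-179.9, 0.0, -83.1]
contact_force: [-0.2, 0.1, 0.2]
gripper_width: 0.0539
gripper_force: 0.0
(np.float64(0.13944416429365827), np.float64(-0.01736089941560994))
mm [ -0.5   2.5 112.9] rad [-0.001   0.0007 -0.0022]
```

View pics/c5.png

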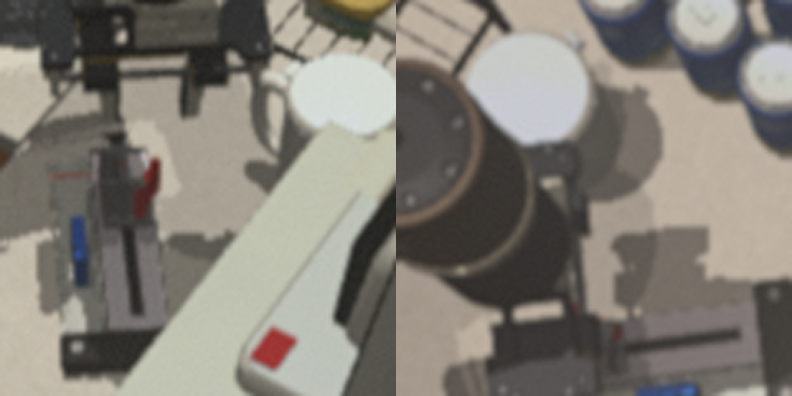

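Open fingers straddle the grip, and the mug (top crop (530,90)) clears the gripper body by a narrow margin. Next I descend.

```bash
python3 -m pendant '[[-0.5,2.5,30,0,0,-0.002],[-0.5,2.5,60,0,0,-0.002],[-0.5,2.5,85,0,0,-0.002],[-0.5,2.5,100,0,0,-0.002],[-0.5,2.5,113,0,0,-0.002],[-0.5,2.5,113,0,0,-0.002]]'; python3 - <<'E'
from h import *
print(rail(r.get_state()["tcp_pos"]));go(W(.1955,-.015,.057),-83)
E
```

```text
time_s: 11.75
tcp_pos: [0.6129, -0.017, 0.0563]
eef_rot: [180.0, 0.0, -83.0]
contact_force: [-0.7, 0.1, 0.1]
gripper_width: 0.0539
gripper_force: 0.0
(np.float64(0.14009204688467336), np.float64(-0.015154465990556285))
mm [-55.4   0.2  -0.7] rad [0.     0.0005 0.0001]
```

No contact. Now pull slowly.

```bash
python3 -m pendant '[[-4,0,0,0,0,0],[-8,0,0,0,0,0],[-13,0,0,0,0,0],[-19,0,0,0,0,0],[-25,0,0,0,0,0],[-31,0,0,0,0,0],[-37,0,0,0,0,0],[-43,0,0,0,0,0],[-48,0,0,0,0,0],[-52,0,0,0,0,0],[-55,0,0,0,0,0],[-55.5,0,0,0,0,0],[-55.5,0,0,0,0,0],[-55.5,0,0,0,0,0]]'; python3 - <<'E'
from h import *
s=r.get_state();print(rail(s["tcp_pos"]),s["contact_force"][:2]@U)
a=shot("side","s6.png");b=shot("top","t6.png")
A=cv2.resize(a[100:220,290:390],None,fx=4.5,fy=4.5,interpolation=cv2.INTER_CUBIC);B=cv2.resize(b[170:290,160:240],None,fx=4.2,fy=4.5,interpolation=cv2.INTER_CUBIC)
cv2.imwrite('pics/c6.png',np.hstack([A,B]))
E
```

```text
time_s: 13.5
tcp_pos: [0.6063, 0.0379, 0.0568]
eef_rot: [-180.0, 0.0, -83.0]
contact_force: [-1.5, -2.7, 1.8]
gripper_width: 0.0544
gripper_force: 1.3
(np.float64(0.19535848133203548), np.float64(-0.015346121254658247)) -2.463345548234406
```

View pics/c6.png

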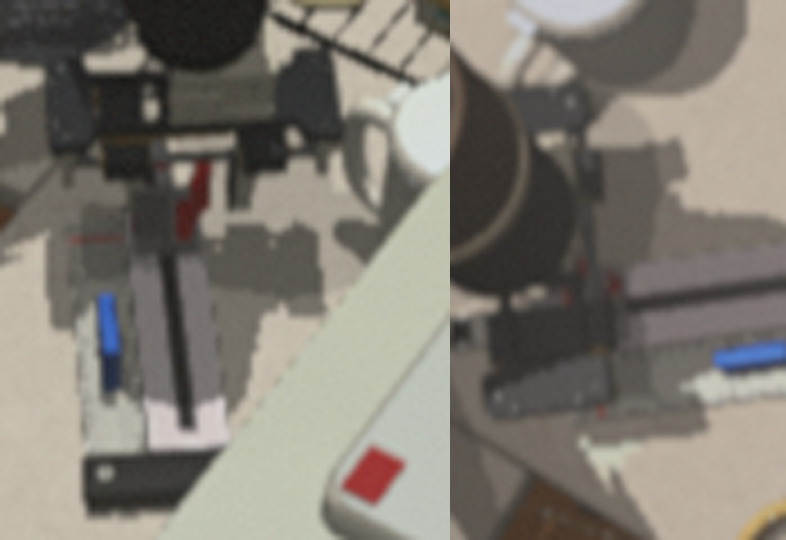

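The leg is out: the spring pulls 2.5 N, and the open red lever is at side crop (195,200). I'll check the shoe position from the lever's foot and its near edge.

```bash
python3 - <<'E'
from h import *
f=lambda x,y:(290+(x+.5)/4.5-.5,100+(y+.5)/4.5-.5)
print("mark",rail(ray("side",f(95,239),.01)))
print("lever foot",rail(ray("side",f(183,240),.034)))
print("near edge of base top",rail(ray("side",f(165,252),.03)))
a=cv2.imread('pics/s6.png').astype(int)[130:160,320:345]
m=(a[...,2]-a[...,1]>40);ys,xs=np.nonzero(m);print(m.sum(),xs.min()+320,xs.max()+320,ys.min()+130,ys.max()+130)
for p in((.169,-.011,.034),(.169,-.011,.076),(.195,-.03,.076),(.19,.047,.01)):print(p,proj("side",W(*p)))
s=r.get_state();print(s["gripper_force"],s["contact_force"])
E
```

```text
mark (np.float64(0.18563571032123388), np.float64(0.0470230488451598))
lever foot (np.float64(0.16075410282170235), np.float64(-0.011623344090678132))
near edge of base top (np.float64(0.15426904070969585), np.float64(0.001153484959979894))
18 330 335 136 150
(0.169, -0.011, 0.034) [329.85566791 150.89845538]
(0.169, -0.011, 0.076) [330.25036341 141.82324084]
(0.195, -0.03, 0.076) [335.74884446 135.05949336]
(0.19, 0.047, 0.01) [310.63808057 151.65038917]
1.2546307515003718 [-1.25405588 -2.92633807  0.41193188]
```

TCP, spring force and images agree on about 0.05 within a millimetre or two. I'll sweep ±2 mm with dwell to be sure of the step.

```bash
python3 -m pendant '[[-2,0,0,0,0,0],[-2,0,0,0,0,0],[-2,0,0,0,0,0],[0,0,0,0,0,0],[2,0,0,0,0,0],[2,0,0,0,0,0],[2,0,0,0,0,0],[0,0,0,0,0,0],[0,0,0,0,0,0],[0,0,0,0,0,0]]'; python3 -m pendant '[[0,1.3,0,0,0,0],[0,1.3,0,0,0,0]]' 48 15;python3 -m pendant '[[0,1.5,0,0,0,0],[0,3,0,0,0,0]]' 42 15;python3 -m pendant '[[0,1.5,0,0,0,0],[0,3,0,0,0,0]]' 36 15
```

```text
time_s: 14.85
tcp_pos: [0.6063, 0.0381, 0.0567]
eef_rot: [-180.0, 0.0, -83.0]
contact_force: [-1.3, -2.3, -0.2]
gripper_width: 0.0541
gripper_force: 1.3
time_s: 15.1
tcp_pos: [0.605, 0.0378, 0.0569]
eef_rot: [-179.9, 0.0, -83.0]
contact_force: [-0.8, -2.3, -0.1]
gripper_width: 0.0485
gripper_force: 1.3
time_s: 15.35
tcp_pos: [0.6028, 0.0376, 0.057]
eef_rot: [-179.9, 0.0, -83.0]
contact_force: [2.0, -3.3, -2.2]
gripper_width: 0.0421
gripper_force: 1.6
time_s: 15.6
tcp_pos: [0.5999, 0.0374, 0.057]
eef_rot: [-179.8, 0.0, -83.0]
contact_force: [4.0, -2.2, -5.1]
gripper_width: 0.0363
gripper_force: 7.6
```

```bash
python3 -m pendant '[[0,1.5,0,0,0,0],[0,3,0,0,0,0],[0,3,0,0,0,0]]' 30 15;python3 -m pendant '[[0,0.5,0,0,0,0],[0,1,0,0,0,0],[0,1,0,0,0,0],[0,1,0,0,0,0],[0,1,0,0,0,0]]' 0 25; python3 - <<'E'
from h import *
s=r.get_state();print(rail(s["tcp_pos"]),s["contact_force"])
E
```

```text
time_s: 15.98
tcp_pos: [0.5968, 0.037, 0.057]
eef_rot: [-179.9, 0.1, -83.0]
contact_force: [2.7, -2.2, -3.1]
gripper_width: 0.0305
gripper_force: 5.6
time_s: 16.6
tcp_pos: [0.5941, 0.0362, 0.0569]
eef_rot: [179.9, 0.0, -83.0]
contact_force: [-5.1, -4.2, 5.3]
gripper_width: 0.0239
gripper_force: 26.5
(np.float64(0.19512488912188589), np.float64(-0.0029620045564711624)) [-5.07632535 -4.24418222  5.29568529]
```

```bash
python3 -m pendant '[[0,-0.5,0,0,0,0],[0,-0.5,0,0,0,0],[0,-0.5,0,0,0,0],[0,-0.5,0,0,0,0]]'; python3 - <<'E'
from h import *
s=r.get_state();print(rail(s["tcp_pos"]),s["contact_force"])
a=shot("side","s7.png");b=shot("top","t7.png")
A=cv2.resize(a[100:220,290:390],None,fx=4.5,fy=4.5,interpolation=cv2.INTER_CUBIC);B=cv2.resize(b[170:290,160:240],None,fx=4.2,fy=4.5,interpolation=cv2.INTER_CUBIC)
cv2.imwrite('pics/c7.png',np.hstack([A,B]))
E
```

```text
time_s: 17.1
tcp_pos: [0.5941, 0.0361, 0.0569]
eef_rot: [179.9, 0.0, -83.0]
contact_force: [-5.4, -4.0, 6.5]
gripper_width: 0.0244
gripper_force: 26.4
(np.float64(0.19505878085229264), np.float64(-0.002979658318471003)) [-5.42269825 -4.01980594  6.45199   ]
```

View pics/c7.png

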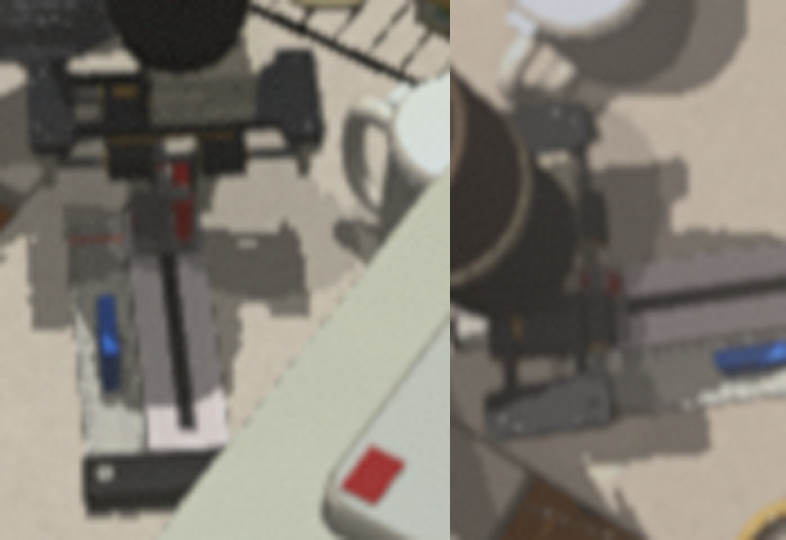

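The lever is shut flat along the grip (side crop (183,200)), the grip is at the mark and the rule is still flush. I'm handing it in.

```bash
python3 -c "
from plant import r
print(r.close_job())"
```

```text
the job is handed in; nothing more can be done
None
```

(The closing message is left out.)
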